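# Swing the lay bar into register

## Task

Set the lay bar on the printmaker's register board: while the bar still stands at a slant, slide its forked end onto the steel post and press the slot's brass bottom home against it. Then, keeping the fork pressed home with about 4 N, swing the bar round the post, past the sprung red catch, until it lies flush along the brass fence and the catch has snapped out behind it; let go and leave it there. Work by feel: never push the bar against the post or the fence with more than 10 N, keep it down on the board, and leave everything else undisturbed.

Things in the scene. Friction and masses are not known exactly. Their poses are not given: they have to be found in the camera images.
- board: Plywood register board, fixed, 290 (x) x 380 (y) x 15 mm; origin on the table beneath it, 5 mm from its middle towards +x. Its +x points away from the robot (turned up to 0.2 rad), +y left; top 15 mm above the origin. Carries post foot, fence and catch: in its frame the foot's middle is at x 30, y -115 mm, the fence's near face at x 52 mm.
- post_foot: Flat steel foot plate, 30 x 56 mm, fixed on the board's top near its right end; origin at its middle, axes as the board's. In its slot an upright steel post, 16 mm in diameter, 27 mm high, is clamped fast anywhere from 8 mm to the right to 8 mm to the left (board's y) of this origin. Only the plate is measured: where the post itself stands must be seen or felt.
- fence: Straight brass fence fixed to the board, 14 wide (x), 140 long (y), 12 mm high; origin on the board's top at the middle of its near (-x) face, which the bar must lie against; axes as the board's. That face is 22 mm beyond the post's slot (half the bar's width), so in line the bar's +x points along the board's +y.
- lay_bar: Loose aluminium bar, 0.22-0.45 kg, flat on the board: 250 long (own x, -125 to 125 mm) x 44 wide x 16 mm thick; origin at centre of its underside. Fork at its -x end: slot 20 mm wide, flared to about 33 at x -125, flat bottom at x -92. +x end square. On top a wooden grip rib along x, 90 long x 14 thick x 32 mm high (16 to 48 mm up), centred at x +30: grip it across its thickness (own y).
- bar_grip (a point): Middle of the wooden rib (centre of length, thickness and height), 32 mm above the bar's underside, 130 mm from bar_fork; axes as the bar's.
- bar_fork (a point): Point in the fork where the post's axis sits when the fork is fully home (8 mm short of the slot's flat bottom), half-way up the bar, 100 mm from the bar's origin towards -x; axes as the bar's.
- fork_seat: Brass pad fixed in the bar that forms the flat bottom of the fork's slot, 20 mm wide; origin at the middle of its face towards the mouth, level with the bar's underside, at bar x -92 mm; axes as the bar's. The fork is home when this pad bears on the post.
- catch (a joint): Sprung red catch at the bar's free end, slides along the board's y: 0 m = out (rest), 0.022 = pushed back to +y. Spring 1.5 N at rest + 0.07 N per mm; it pushes the bar onto the post. Its 30 deg ramp (robot's side) meets the bar's far corner 0.25-0.4 rad before in line and backs off 4 to 20 mm, rubs on the bar's end, and snaps out behind the bar in the last 2 mm (at the bar's end) before the fence.
- catch_tip (a point): Tip of the catch's nose, 9 mm above the board's top, at rest at x 4, y 98 mm in the board's frame: it overlaps the end of the seated bar by 4 to 20 mm (by where the post stands) and is 4 mm clear of the flush bar's near side (2 mm clear just behind the tip).
- lino_block: Bystander: small green linocut block, 50 x 110 x 13 mm, loose on the board beyond the fence; origin under its centre.
- weight: Bystander: brass weight, 34 mm wide, 36 mm high, loose on the board's near right corner; origin under its centre.
- ink_tin_a: Bystander: ink tin with red label, 70 mm wide, 50 mm high, to the left of the board; origin under its centre.
- ink_tin_b: Bystander: ink tin with blue label, same size.
- ink_tin_c: Bystander: ink tin with yellow label, same size.
- palette_knife: Bystander: palette knife, 240 mm long, lying to the right of the board; origin under its centre.
- ink_roller: Bystander: ink roller, rubber roll 90 x 36 mm with wooden handle, to the right of the board; origin under its roll.
- jar: Bystander: amber glass jar, 64 mm wide, 100 mm high, to the left of the board; origin under its centre.

How it is judged:
On the way, in this order (a step that is already met when the one before it is completed fails the run):
1. the fork (bar_fork within 13 mm of the middle of the post's foot) bears with its brass seat on the post with over 2 N while the bar is still at least 0.35 rad out of line (horizontal distance between bar_fork and post_foot below 0.013 m and contact force between fork_seat and post_foot above 2 N and angle between the x axis of lay_bar and the y axis of board, either way round above 0.35 rad), for 0.3 s.
2. the bar, its fork still bearing with its brass seat on the post with over 2 N, has swung to within 0.2 rad of in line and holds the catch pushed back more than 3 mm (horizontal distance between bar_fork and post_foot below 0.013 m and contact force between fork_seat and post_foot above 2 N and angle between the x axis of lay_bar and the y axis of board, either way round below 0.2 rad and value of joint catch above 0.003 m), for 0.5 s.
At the end, for the whole second after the job is handed in: The bar lies flat on the board, released and at rest, its fork on the post (bar_fork within 13 mm of the middle of the post's foot), in line with the fence within 0.012 rad and against it within 2.5 mm, and the catch is out again behind it (less than 2 mm pushed back) (horizontal distance between bar_fork and post_foot below 0.013 m and angle between the x axis of lay_bar and the y axis of board, either way round below 0.012 rad and value of joint catch below 0.002 m and x of lay_bar in the frame of board above 0.0275 m and angle between lay_bar's own z axis and vertical below 0.04 rad and z of lay_bar in the frame of board below 0.018 m and linear speed of lay_bar below 0.01 m/s); the robot touches nothing.
It fails at once if the bar is pushed against the post with more than 10 N (contact force between lay_bar and post_foot above 10 N).
It fails at once if the bar is pushed against the fence with more than 10 N (contact force between lay_bar and fence above 10 N).
It fails at once if the bar is lifted off the board by more than 15 mm (z of lay_bar in the frame of board above 0.03 m).
It fails at once if a bystander is moved by more than 15 mm (distance of any of lino_block, weight, ink_tin_a, ink_tin_b, ink_tin_c, palette_knife, ink_roller, jar from where it was at the start of the episode above 0.015 m).
It also fails if it takes over 61 s, if anything falls off the work surface, if the arm or the gripper's body presses on something with over 40 N, if the wrist force passes 120 N, or if a joint passes its speed limit or range.

## Robot

A 7-joint arm with a two-finger parallel gripper is mounted at the origin on the work surface. World frame = base frame: x ahead of the robot, y to its left, z up, the work surface at z = 0. Lengths are in m, angles in rad, forces in N, time in s.
With the tool pointing down it reaches from about 0.4 to 0.875 m from the base axis. Payload 19.3 kg.
Tool frame: the origin (TCP) lies at the very end of the fingers, on their centre line; the grasp point (between the pads) lies 19 mm behind it; z points along the fingers, y is the direction in which the jaws open and shut (so a half turn about z gives the same grasp; the last joint's range is limited). The gripper opens to 85 mm and grips with 20 to 120 N. Pads are 22 mm wide; open, the fingers measure 114 mm over their backs; the gripper's body (76 mm by 85 mm) begins 54 mm behind the grasp point. The pads swing forward as they close: fully open they stand 13 mm farther back than shut.
Start: joints at [-1.351, 0.521, -0.036, 1.599, 0.021, 1.021, -0.113], TCP at [0.179, 0.599, 0.231] pointing down, gripper open.
Joint ranges: [-2.91, 2.91], [-0.3, 2.13], [-1.5, 1.42], [0.17, 2.43], [-1.26, 4.41], [0.16, 1.93], [-2.52, 2.52]. Speed limits (rad/s): [1.89, 1.89, 2.39, 2.39, 3.01, 3.01, 3.01].

## Interface

Orientations are given as a unit quaternion [w, x, y, z].
In Python, from bench import r gives the robot as it stands.
- The arm moves only by the tool drive_tool, never from a script. Its argument "deltas" is a list of rows, each a list of 4 numbers: the shift along the world's x, y, z in mm, then the turn about the world's z in rad. A call has 1 to 5 rows; each row shifts and turns the pose as measured when the row begins; what a row does not reach is not made up. A row lasts 1/8 s, in which the tool goes at most 62.5 mm and 10.7 degrees, less where a joint would pass 70% of its speed; a pose out of reach is approached as far as the arm can. A call is refused whole if a number of a shift passes 62.5 or a number of a turn 0.188, either way. A call with a gripper value outside its range is refused whole. "grip" is the opening, from 0 (shut) to 1 (fully open), set as the call begins (left out, the last holds). The fingers move at their own pace and stop on an object; "newtons" is the grip in N (left out, the last holds). Time passes only in rows, so rows that do not move let the fingers close. It gives the time, the measured TCP pose, the force and the opening at its end, in the units of the state.
- r.sense(): the state, without advancing time (a new reading comes with each control period).
- r.snapshot(name): name is "side" or "top" or "wrist"; returns the picture (400x640x3 uint8, red, green, blue); there is no depth.
- r.camera_params(name): a dict with "intrinsics" (3x3 intrinsics, pixels), "R" (3x3) and "t" (3): a world point X has camera coordinates R X + t. Camera axes: x right, y down, z forward; pixel columns grow to the right and rows downward; lengths in m; the calibration is good to about 2 mm. A picture is of the moment at which its call begins: read the wrist's pose just before it. camera_params takes no time and is no camera call; for the wrist camera it gives the pose at the moment of the call.
- r.close_job(): hands the job in, once; it reports no verdict.
The state is a dict: "time_s": time; "joint_positions": joint angles; "qvel": joint speeds; "effort": joint torques, N m; "position": TCP position; "tcp_rot": TCP orientation; "contact_force": force on the tool from outside, world axes, zero at the start; "torque": the same for the moment, N m; "opening": opening from 0.0 (shut) to 1.0 (fully open).
Only numpy, scipy, OpenCV 4.12 (cv2) and the standard library are available. Lean on these libraries where they do the work, as an engineer would, in place of code of your own. Each camera call takes 0.05 s, during which the arm holds its last target. There are 200 camera calls.

## Working session

There is one attempt and no reset: what is moved stays moved. The work goes in short steps, Python scripts to look and compute and a tool call to move; the robot and the scene stay as the last step left them, time stands still between calls to the robot, and variables do not carry over. Pictures are saved under pics/ and viewed, about 8 in all and at most 12, crops included, and the job is handed in when it is done.

Besides the shell and the picture viewer there is one more tool, called after "Call:" as name(argument=value, ...) on one line, values as JSON. drive_tool: Moves the arm, as the interface text tells. Its arguments: {"type":"object","properties":{"deltas":{"type":"array"},"grip":{"type":"number"},"newtons":{"type":"number"}},"required":["deltas"]}

```bash
mkdir -p pics; ls
cat > h.py <<'E'
import numpy as np, cv2
from bench import r
def save(im,n): cv2.imwrite(f'pics/{n}.png',im[:,:,::-1])
def cp(name):
    c=r.camera_params(name); return np.array(c['intrinsics']),np.array(c['R']),np.array(c['t'])
def ray(px,z,P):
    K,R,t=P; o=-R.T@t; px=np.atleast_2d(px).astype(float)
    d=(R.T@np.linalg.inv(K)@np.c_[px,np.ones(len(px))].T).T
    return o+d*((z-o[2])/d[:,2])[:,None]
def proj(X,P):
    K,R,t=P; q=(K@(R@np.atleast_2d(X).T+t[:,None])).T; return q[:,:2]/q[:,2:]
E
python3 - <<'E'
from h import *
print(r.sense())
for n in('top','side'):
    P=cp(n); im=r.snapshot(n); save(im,n+'0'); np.save(n+'0.npy',im); print(n,P[0],-P[1].T@P[2],P[1])
E
```

```text
pics
{'time_s': 0.0, 'joint_positions': array([-1.35120861,  0.52202758, -0.0363102 ,  1.59999793,  0.02117698,
        1.02108606, -0.11278074]), 'qvel': array([-0.00166194,  0.00037479,  0.00199085,  0.00087961,  0.00115815,
        0.00069543,  0.00034182]), 'effort': array([-3.80133197e-04, -9.27105188e+01,  1.97979659e+00, -3.69924974e+01,
        1.78516813e-02,  8.24369345e-03, -3.04673279e-05]), 'position': array([0.17853648, 0.59861043, 0.23072107]), 'tcp_rot': array([-4.74343593e-05,  1.44396209e-01,  9.89519789e-01, -5.65420644e-04]), 'contact_force': array([-0.50879817, -0.57134734, -0.05068338]), 'torque': array([-0.04946774, -0.0023606 , -0.01180069]), 'opening': 1.0006544297817352}
top [[422.77979335   0.         319.76948472]
 [  0.         422.77979335 200.27452604]
 [  0.           0.           1.        ]] [0.28534541 0.00630041 1.36536458] [[ 0.01837461 -0.99979789 -0.00815751]
 [-0.98366168 -0.01661545 -0.17925853]
 [ 0.17908676  0.01131804 -0.98376818]]
side [[378.5459512    0.         318.73583416]
 [  0.         378.5459512  190.86303979]
 [  0.           0.           1.        ]] [ 0.21109352 -0.78377662  0.5938996 ] [[ 0.9293415  -0.36849963 -0.02307385]
 [-0.21350579 -0.48536496 -0.84784204]
 [ 0.30123024  0.79286119 -0.52974661]]
```

View pics/top0.png

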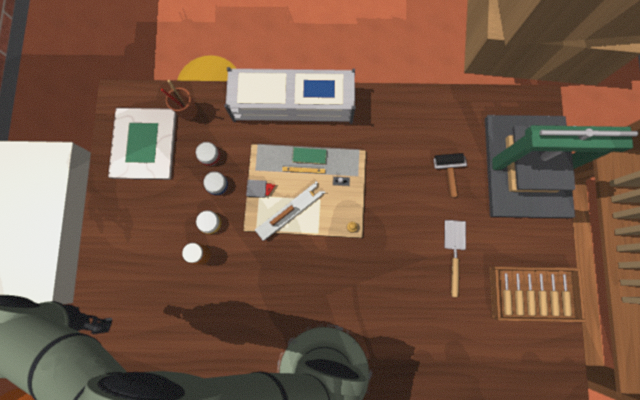

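View pics/side0.png

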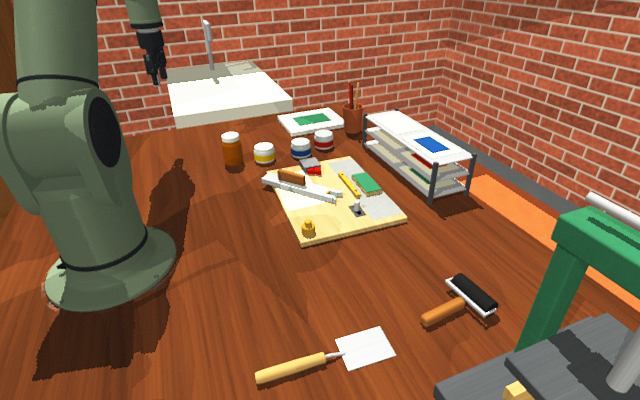

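The top view shows the board at about columns 245–366, rows 145–237. The slanted bar runs from (262,237) to its fork at (325,187), and the post is near (341,181). I'll zoom in and compute rough positions.

Run:
```python
from h import *
im=np.load('top0.npy'); c=im[135:247,236:376]; save(cv2.resize(c,None,fx=5.5,fy=5.3,interpolation=cv2.INTER_CUBIC)[:594],'topc')
P=cp('top')
for n,px,z in [('c_nearL',(244,235),.015),('c_farL',(251,145),.015),('c_farR',(366,151),.015),('c_nearR',(363,237),.015),('post',(341,181),.03),('rib',(284,215),.063),('barfar',(264,237),.031),('fork',(322,189),.031)]:
    print(n,ray(px,z,P).round(3))
```

```text
c_nearL [[0.414 0.262 0.015]]
c_farL [[0.714 0.254 0.015]]
c_farR [[ 0.7   -0.128  0.015]]
c_nearR [[ 0.414 -0.118  0.015]]
post [[ 0.593 -0.046  0.03 ]]
rib [[0.474 0.132 0.063]]
barfar [[0.407 0.196 0.031]]
fork [[0.565 0.015 0.031]]
```

View pics/topc.png

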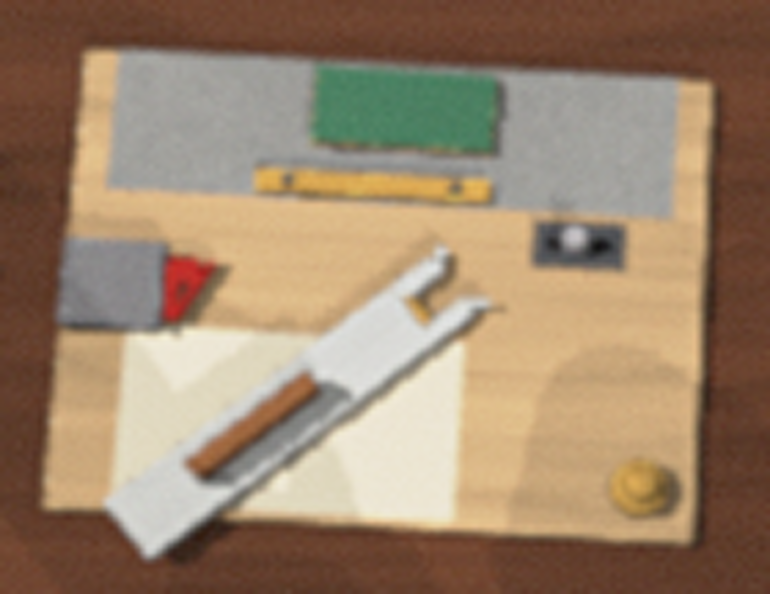

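The crop shows the fork at about (440,290), its brass seat at (418,308), the post at (575,240) on its foot plate and the catch tip at (212,268). I'll move above the bar for a close wrist view.

Call:
drive_tool(deltas=[[28, -48, 12, -0.06], [28, -48, 12, -0.06], [28, -48, 12, -0.06], [28, -48, 12, -0.06], [28, -48, 12, -0.06]], grip=1)

```text
time_s: 0.72
position: [0.3186, 0.3528, 0.2895]
tcp_rot: [-0.001, 0.292, 0.956, -0.002]
contact_force: [1.4, 0.3, -0.1]
opening: 1.002
```

Call:
drive_tool(deltas=[[28, -48, 0, -0.06], [28, -48, 0, -0.06], [28, -48, 0, -0.06], [28, -48, 0, -0.06], [28, -48, 0, -0.06]])

```text
time_s: 1.35
position: [0.4617, 0.1043, 0.2906]
tcp_rot: [-0.001, 0.436, 0.9, -0.001]
contact_force: [1.1, 1.0, -0.6]
opening: 0.998
```

Run:
```python
from h import *
P=cp('wrist'); im=r.snapshot('wrist'); save(im,'w1'); np.savez('w1.npz',im=im,K=P[0],R=P[1],t=P[2])
s=r.sense();print(s['position'],s['tcp_rot'],s['time_s'],s['contact_force'],-P[1].T@P[2],P[1])
```

```text
[0.46441274 0.09770781 0.29078617] [ 6.98354583e-05  4.40565782e-01  8.97719224e-01 -1.40774376e-03] 1.4 [ -0.27311732 -10.90705589  -1.77776863] [0.41624616 0.16382863 0.43396103] [[ 0.78426497  0.62042209 -0.00221269]
 [ 0.59378684 -0.74955243  0.29255486]
 [ 0.17984897 -0.23075439 -0.95624618]]
```

View pics/w1.png

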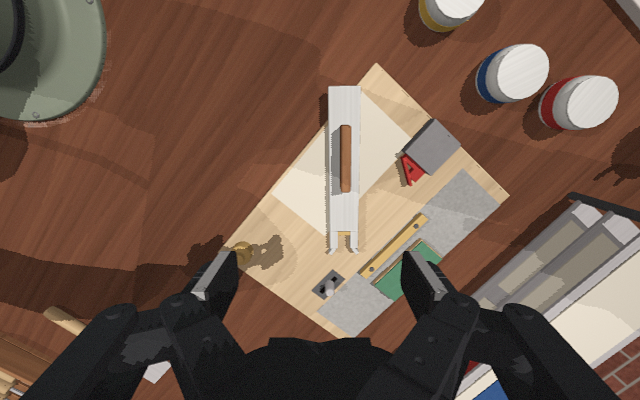

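The wrist view shows the bar upright at columns 327–361, rows 87–252. The rib is at (346,158), the foot plate at (328,285) and the fence runs from (365,272) to (425,220). The arm was still settling, so I'll retake it and measure with masks.

Run:
```python
from h import *
P=cp('wrist'); im=r.snapshot('wrist'); np.save('w2.npy',im)
s=r.sense();print(s['position'],s['tcp_rot'],s['time_s'],s['contact_force'])
hsv=cv2.cvtColor(im,cv2.COLOR_RGB2HSV); H,S,V=cv2.split(hsv)
def comps(m,roi,amin=30):
    x0,x1,y0,y1=roi; q=np.zeros_like(m,np.uint8); q[y0:y1,x0:x1]=m[y0:y1,x0:x1]
    n,l,st,c=cv2.connectedComponentsWithStats(q)
    out=[]
    for i in range(1,n):
        if st[i,4]>=amin:
            cn=cv2.findContours((l==i).astype(np.uint8),0,1)[0][0]; out.append((st[i],cn,c[i],l==i))
    return sorted(out,key=lambda o:-o[0][4])
def show(n,m,z,roi,k=2):
    for st,cn,c,_ in comps(m,roi)[:k]:
        b=cv2.boxPoints(cv2.minAreaRect(cn)); W=ray(b,z,P)
        print(n,st,'c',ray(c,z,P)[0,:2].round(4),'box',W[:,:2].round(4).tolist(),'sides',[round(float(np.linalg.norm(W[i]-W[i-1])),4) for i in (1,2)])
roi=(280,520,50,340)
show('bar',(S<28)&(V>130),.031,roi)
show('rib',(H<14)&(S>90)&(V<190)&(V>60),.063,(325,365,110,210))
show('fence',(H>14)&(H<28)&(S>140)&(V>120),.027,(355,440,200,290))
show('foot',(S<60)&(V<130),.018,(305,355,260,310))
show('catch',((H<8)|(H>172))&(S>170)&(V>100),.024,(390,440,140,200))
show('green',(H>55)&(H<90)&(S>80),.028,roi)
c=im[60:345,220:520]; save(cv2.resize(c,None,fx=2.1,fy=2.1,interpolation=cv2.INTER_CUBIC),'w2c')
f=im[225:310,300:420]; save(cv2.resize(f,None,fx=6.6,fy=6.6,interpolation=cv2.INTER_CUBIC),'w2f')
```

```text
[0.46301036 0.10079779 0.29055838] [-4.42500509e-04  4.39334089e-01  8.98322600e-01 -1.36698116e-03] 1.45 [-0.8373707   1.08383276 -0.80955256]
bar [ 320  163  183  171 6799] c [0.6598 0.095 ] box [[0.583, -0.0822], [0.6131, 0.2402], [0.7097, 0.2316], [0.6958, -0.1107]] sides [0.3238, 0.0969]
bar [ 329   79   33  171 3693] c [0.4849 0.1342] box [[0.4008, 0.2017], [0.4344, 0.2278], [0.5962, 0.0372], [0.5559, 0.0059]] sides [0.0426, 0.25]
rib [341 119  11  68 709] c [0.4749 0.1431] box [[0.4435, 0.1708], [0.4536, 0.1786], [0.5097, 0.111], [0.4989, 0.1026]] sides [0.0127, 0.0879]
foot [314 266  33  30 354] c [ 0.5971 -0.043 ] box [[0.5836, -0.07], [0.5868, -0.0136], [0.6134, -0.0183], [0.6109, -0.0755]] sides [0.0565, 0.027]
catch [404 150  22  30 306] c [0.5703 0.1887] box [[0.545, 0.1739], [0.5472, 0.2004], [0.5873, 0.1974], [0.5856, 0.1703]] sides [0.0266, 0.0402]
green [377 257  26  39 479] c [0.6736 0.0282] box [[0.6551, 0.0092], [0.658, 0.0663], [0.7039, 0.059], [0.7023, 0.0003]] sides [0.0572, 0.0465]
green [409 236  35  27 397] c [0.6821 0.1008] box [[0.6595, 0.0822], [0.6578, 0.1147], [0.7064, 0.1122], [0.709, 0.079]] sides [0.0325, 0.0487]
```

View pics/w2f.png

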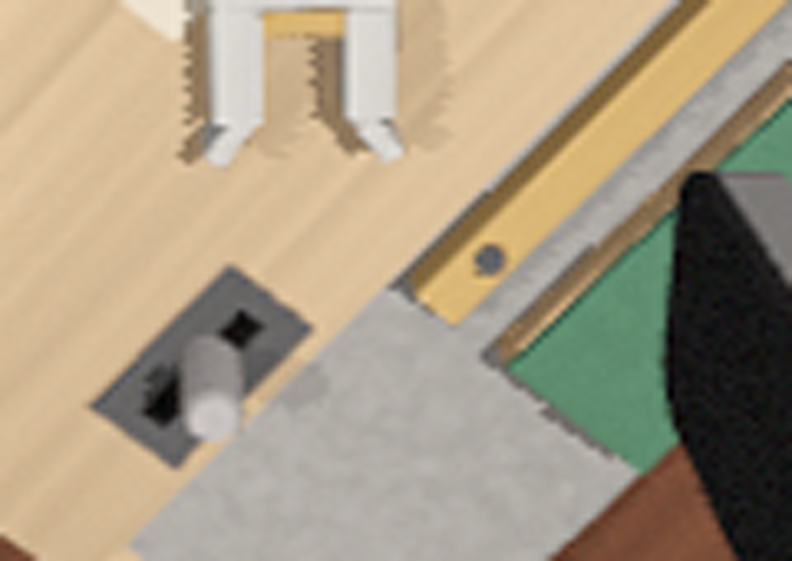

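The crop shows the post top at (212,415). The foot corners are at (232,266), (313,328), (178,467) and (92,405), and the fence's near-right top corner is at (412,295). The fork seat is at (303,15), and the fork tips are at (222,163) and (392,158).

Run:
```python
from h import *
P=cp('wrist')
f=lambda *p:np.array(p)/6.6+[300,225]-.4
F=ray(f((232,266),(313,328),(178,467),(92,405)),.018,P)[:,:2]; print('foot',F.round(4).tolist(),F.mean(0).round(4))
d=(F[0]+F[1]-F[2]-F[3])/2; n=np.linalg.norm(d); print('len',n,'yaw',np.arctan2(-d[0],d[1]))
for z in(.042,.045): print('post top',ray(f(212,415),z,P)[0].round(4))
print('post base',ray(f(212,362),.018,P)[0].round(4))
print('forktips',ray(f((222,163),(392,158),(303,12)),.031,P).round(4).tolist())
print('fence',ray(f((412,295),),.027,P).round(4).tolist())
im=np.load('w2.npy')
g=ray(f((412,295),(690,22)),.027,P)[:,:2]; e=g[1]-g[0]; print('fence yaw',np.arctan2(-e[0],e[1]))
# cross-check with top view
T=cp('top'); c=lambda *p:np.array(p)/[5.5,5.3]+[236,135]-.4
print('top: post',ray(c(574,238),.042,T).round(4),'fence near',ray(c((253,190),(490,202)),.027,T).round(4).tolist(),'foot',ray(c(580,246),.018,T).round(4),'rib',ray(c(253,427),.063,T).round(4),'seat',ray(c(420,309),.031,T).round(4))
print('top catch tip',ray(c(216,268),.024,T).round(4))
```

```text
foot [[0.5847, -0.0125], [0.6124, -0.0136], [0.6109, -0.0676], [0.5816, -0.0666]] [ 0.5974 -0.0401]
len 0.05412142636162043 yaw -0.04205978986450985
post top [ 0.5971 -0.0376  0.042 ]
post top [ 0.5957 -0.036   0.045 ]
post base [ 0.5982 -0.0374  0.018 ]
forktips [[0.5601, 0.0132, 0.031], [0.5915, 0.0395, 0.031], [0.5505, 0.0555, 0.031]]
fence [[0.6216, 0.0126, 0.027]]
fence yaw -0.044248875802558915
top: post [[ 0.5951 -0.042   0.042 ]] fence near [[0.6258, 0.148, 0.027], [0.6205, 0.0074, 0.027]] foot [[ 0.5957 -0.0465  0.018 ]] rib [[0.4733 0.1393 0.063 ]] seat [[0.5519 0.0472 0.031 ]]
top catch tip [[0.577  0.1685 0.024 ]]
```

View pics/w2c.png

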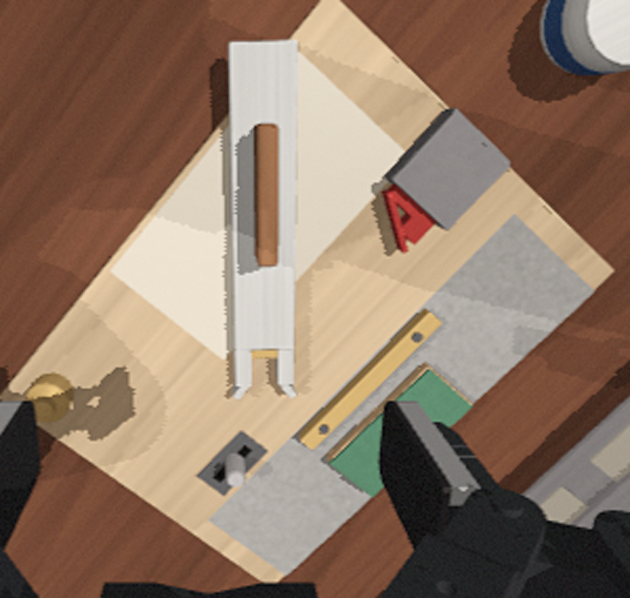

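Measurements are consistent across checks:

| Item | Estimate |
|---|---|
| Rib middle | about (0.476, 0.141) |
| Bar direction | about 129.4° |
| Board yaw | about -0.042 rad |
| Slant | about 0.73 rad |
| Post | about (0.597, -0.0375) |

Next I descend with the gripper half open.

Call:
drive_tool(deltas=[[4, 14, -50, 0.013], [4, 13, -50, 0.013], [4, 13, -50, 0], [1, 0, -45, 0], [0, 0, 0, 0]], grip=0.55, newtons=30)

```text
time_s: 2.08
position: [0.476, 0.1419, 0.0904]
tcp_rot: [-0.0, 0.428, 0.904, -0.001]
contact_force: [-1.1, -0.9, 0.6]
opening: 0.547
```

Run:
```python
from h import *
P=cp('wrist'); im=r.snapshot('wrist'); np.save('w3.npy',im);save(im,'w3')
s=r.sense();print(s['position'],s['tcp_rot'],s['time_s'],s['contact_force'])
S=s['tcp_rot'];print('tool y deg',2*np.degrees(np.arctan2(S[2],S[1]))-90)
print('grip pt proj',proj([[.4764,.1407,.063],s['position']],P))
```

```text
[0.47705266 0.14224128 0.09218599] [7.25124329e-04 4.27804244e-01 9.03870974e-01 5.15331967e-04] 2.125 [ 0.05901782  0.23150157 -0.21734446]
tool y deg 39.34339369817462
grip pt proj [[317.11313759 235.54035005]
 [319.32877562 255.54936641]]
```

View pics/w3.png

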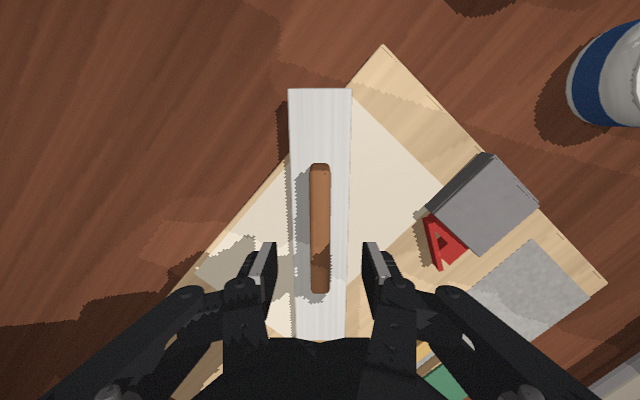

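The rib sits centred between the fingers (column 320, rows 165–295) and the bar is square to the tool. I'll descend the rest of the way and grip.

Call:
drive_tool(deltas=[[0, 0, -40, 0], [0, 0, -15, 0], [0, 0, 0, 0]])

```text
time_s: 2.5
position: [0.4803, 0.1435, 0.0417]
tcp_rot: [0.003, 0.428, 0.904, 0.003]
contact_force: [0.9, -0.3, 0.3]
opening: 0.548
```

Call:
drive_tool(deltas=[[0, 0, 0, 0], [0, 0, 0, 0], [0, 0, 0, 0], [0, 0, 0, 0]], grip=0, newtons=30)

```text
time_s: 3.0
position: [0.4817, 0.1441, 0.0452]
tcp_rot: [0.004, 0.428, 0.904, 0.005]
contact_force: [-0.7, -0.2, -3.1]
opening: 0.154
```

The tool crept up and now carries about 3 N, roughly the bar's weight. I'll ease it down.

Call:
drive_tool(deltas=[[0, 0, -1.5, 0], [0, 0, -1.5, 0]])

```text
time_s: 3.25
position: [0.482, 0.1443, 0.044]
tcp_rot: [0.004, 0.428, 0.904, 0.006]
contact_force: [-17.7, -4.1, 73.8]
opening: 0.156
```

```bash
cat > st.py <<'E'
from h import *
s=r.sense(); S=s['tcp_rot']; a=2*np.degrees(np.arctan2(S[2],S[1]))-90
from scipy.spatial.transform import Rotation as Q
z=Q.from_quat(np.r_[S[1:],S[0]]).as_matrix()[:,2]
print(round(s['time_s'],3),'pos mm',(s['position']*1e3).round(1),'yaw',a.round(2),'zaxis',z.round(4),'F',s['contact_force'].round(2),'M',s['torque'].round(3),'op',round(s['opening'],3),'qv',np.abs(s['qvel']).max().round(3))
E
python3 st.py; python3 st.py
```

```text
3.25 pos mm [482.  144.3  44. ] yaw 39.31 zaxis [ 0.0127  0.0065 -0.9999] F [-17.68  -4.1   73.81] M [-1.169  4.074 -0.024] op 0.156 qv 0.008
3.25 pos mm [482.  144.3  44. ] yaw 39.31 zaxis [ 0.0127  0.0065 -0.9999] F [-17.68  -4.1   73.81] M [-1.169  4.074 -0.024] op 0.156 qv 0.008
```

Vertical stiffness is about 40 N/mm. I'll relax and see what a zero row does.

Call:
drive_tool(deltas=[[0, 0, 0, 0]])

```text
time_s: 3.38
position: [0.482, 0.1443, 0.0444]
tcp_rot: [0.004, 0.428, 0.904, 0.006]
contact_force: [-0.4, 0.8, -2.5]
opening: 0.155
```

Call:
drive_tool(deltas=[[0, 0, 0.2, 0]])

```text
time_s: 3.5
position: [0.482, 0.1442, 0.0446]
tcp_rot: [0.004, 0.428, 0.904, 0.006]
contact_force: [0.6, -0.3, -3.0]
opening: 0.156
```

```bash
python3 st.py
```

```text
3.5 pos mm [482.  144.2  44.6] yaw 39.3 zaxis [ 0.0129  0.0067 -0.9999] F [ 0.64 -0.26 -2.98] M [-0.042  0.049 -0.023] op 0.156 qv 0.005
```

A zero row relaxes contact fully, and the -3 N is about the bar's weight, so it is nearly floating. I'll shift sideways and forward towards the post, stopping about 10 mm short.

Call:
drive_tool(deltas=[[1, -9, -0.3, 0], [1, -9, 0, 0], [1, -9, 0, 0]])

```text
time_s: 3.88
position: [0.4854, 0.1168, 0.0443]
tcp_rot: [0.005, 0.427, 0.904, 0.006]
contact_force: [-0.1, 3.3, 2.7]
opening: 0.156
```

```bash
python3 st.py
```

```text
3.875 pos mm [485.4 116.8  44.3] yaw 39.4 zaxis [ 0.0136  0.0077 -0.9999] F [-0.11  3.27  2.67] M [0.617 0.071 0.043] op 0.156 qv 0.17
```

Call:
drive_tool(deltas=[[1, -9, 0.1, 0], [1, -9, 0, 0], [0, 0, 0, 0]])

```text
time_s: 4.25
position: [0.4876, 0.0955, 0.0443]
tcp_rot: [0.005, 0.428, 0.904, 0.006]
contact_force: [0.2, -2.3, -0.5]
opening: 0.154
```

```bash
python3 st.py
python3 - <<'E'
from h import *
P=cp('wrist'); im=r.snapshot('wrist'); np.save('w4.npy',im)
t=r.snapshot('top'); np.save('t4.npy',t); sd=r.snapshot('side'); np.save('s4.npy',sd)
a=cv2.resize(im,(400,250)); b=cv2.resize(t[145:220,290:370],(400,350),interpolation=cv2.INTER_CUBIC); c=cv2.resize(sd[160:240,270:400],(400,246),interpolation=cv2.INTER_CUBIC)
save(np.hstack([np.vstack([a,c,np.zeros((104,400,3),np.uint8)]),np.vstack([b,np.zeros((250,400,3),np.uint8)])]),'m4')
E
```

```text
4.25 pos mm [487.6  95.5  44.3] yaw 39.26 zaxis [ 0.0133  0.0067 -0.9999] F [ 0.23 -2.27 -0.55] M [-0.579 -0.053 -0.031] op 0.154 qv 0.005
```

View pics/m4.png

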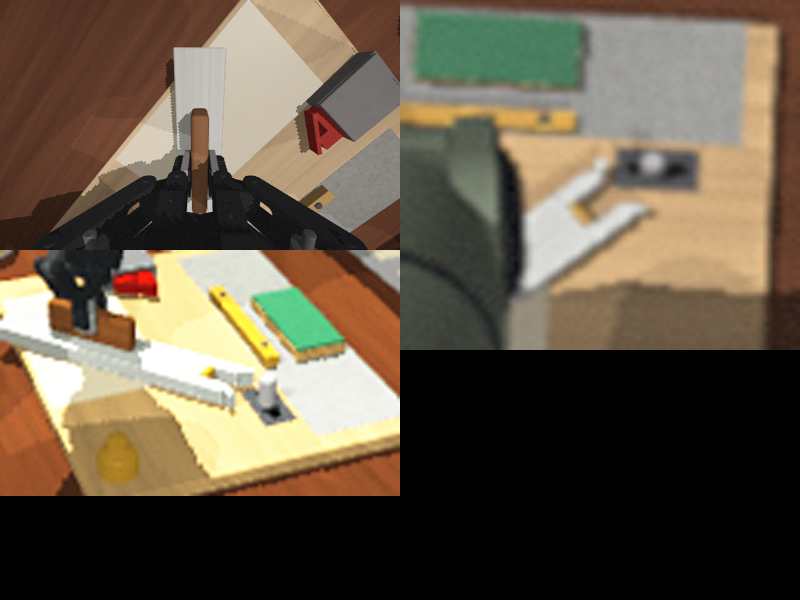

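The top crop shows the fork tips at (603,162) and (648,210), the post top at (652,162) and the seat at (580,212). Next is the post's offset in the bar frame.

Run:
```python
from h import *
T=cp('top'); c=lambda *p:np.array(p,float)/[5,75/16.0715]*[1,1]+[290,145]-.4
c=lambda *p:np.array(p,float)/[5,4.6667]+[290,145]-.4
tips=ray(c((203,162),(248,210)),.031,T)[:,:2]; post=ray(c(252,160),.042,T)[0,:2]; seat=ray(c(182,213),.031,T)[0,:2]
foot=ray(c((217,148),(298,148),(298,189),(217,185)),.018,T)[:,:2].mean(0)
a=np.radians(129.3); f=-np.array([np.cos(a),np.sin(a)]); l=np.array([-f[1],f[0]])
print('tips',tips,'post',post,'foot',foot)
for n,p in(('tipmid',tips.mean(0)),('seat',seat),('footc',foot)):
    d=post-p; print(n,'fwd',d@f,'left',d@l)
bf=np.array([.4876,.0955])+.130*f; d=np.array([.597,-.0375])-bf; print('model fwd',d@f,'left',d@l, 'f',f,'l',l)
# side view
S=cp('side'); k=lambda *p:np.array(p,float)*[130/400,80/246]+[270,160]-.3
tp=ray(k((255,130+0),(234,160)),.031,S)[:,:2]; po=ray(k(267,122),.042,S)[0,:2]
print('side',tp,po,(po-tp.mean(0))@f,(po-tp.mean(0))@l)
```

```text
tips [[ 0.59777642 -0.0108389 ]
 [ 0.56426568 -0.04030088]] post [ 0.59712984 -0.0421274 ] foot [ 0.5974841 -0.0466423]
tipmid fwd 0.023015870485144307 left 0.001978413351427755
seat fwd 0.05689439347342527 left -0.00044951796815137154
footc fwd -0.0037181948051548002 left 0.002585507756027352
model fwd 0.04221261535907929 left 0.0004184628846155315 f [ 0.63338087 -0.77384021] l [0.77384021 0.63338087]
side [[ 0.59334158 -0.0298022 ]
 [ 0.55749769 -0.06346735]] [ 0.6007305  -0.03750033] 0.008962811466047 0.025372143904159265
```

Call:
drive_tool(deltas=[[2.4, -2.4, 0, 0], [2.4, -2.4, 0, 0], [2.3, -2.4, 0, 0], [0, 0, 0, 0]])

```text
time_s: 4.9
position: [0.4943, 0.0905, 0.0442]
tcp_rot: [0.004, 0.427, 0.904, 0.006]
contact_force: [-1.0, -1.0, 2.3]
opening: 0.158
```

```bash
python3 st.py
```

```text
4.9 pos mm [494.3  90.5  44.2] yaw 39.44 zaxis [ 0.0117  0.008  -0.9999] F [-0.95 -1.04  2.32] M [-0.434  0.149 -0.127] op 0.158 qv 0.003
```

Call:
drive_tool(deltas=[[0.8, -1.4, 0, 0], [0.8, -1.4, 0, 0], [0.8, -1.4, 0, 0], [0.8, -1.4, 0, 0], [0.8, -1.4, 0, 0]])

```text
time_s: 5.52
position: [0.4986, 0.0837, 0.0443]
tcp_rot: [0.004, 0.427, 0.904, 0.006]
contact_force: [-2.0, 3.7, 3.2]
opening: 0.157
```

```bash
python3 st.py
```

```text
5.525 pos mm [498.6  83.7  44.3] yaw 39.49 zaxis [ 0.012   0.0085 -0.9999] F [-2.02  3.66  3.23] M [ 0.575  0.425 -0.016] op 0.157 qv 0.029
```

Call:
drive_tool(deltas=[[0.9, -1.4, 0.1, 0], [0.9, -1.4, 0, 0], [0.9, -1.4, 0, 0], [0.9, -1.4, 0, 0], [0.9, -1.4, 0, 0]])

```text
time_s: 6.15
position: [0.5034, 0.0759, 0.0443]
tcp_rot: [0.004, 0.427, 0.904, 0.006]
contact_force: [-1.8, 3.2, 2.3]
opening: 0.157
```

```bash
python3 st.py
```

```text
6.15 pos mm [503.4  75.9  44.3] yaw 39.48 zaxis [ 0.0119  0.0082 -0.9999] F [-1.83  3.18  2.32] M [ 0.385  0.364 -0.069] op 0.157 qv 0.029
```

Call:
drive_tool(deltas=[[1.0, -1.1, 0, 0], [1.0, -1.1, 0, 0], [1.0, -1.1, 0, 0], [0.9, -1.1, 0, 0], [0.9, -1.1, 0, 0]])

```text
time_s: 6.78
position: [0.5083, 0.0701, 0.0442]
tcp_rot: [0.003, 0.427, 0.904, 0.006]
contact_force: [-2.9, 2.3, 1.1]
opening: 0.151
```

```bash
python3 st.py;  python3 - <<'E'
from h import *
t=r.snapshot('top'); np.save('t5.npy',t); save(cv2.resize(t[160:210,310:370],(720,600),interpolation=cv2.INTER_CUBIC),'t5')
E
```

```text
6.775 pos mm [508.3  70.1  44.2] yaw 39.48 zaxis [ 0.0115  0.0082 -0.9999] F [-2.94  2.27  1.06] M [ 0.424  0.544 -0.01 ] op 0.151 qv 0.024
```

View pics/t5.png

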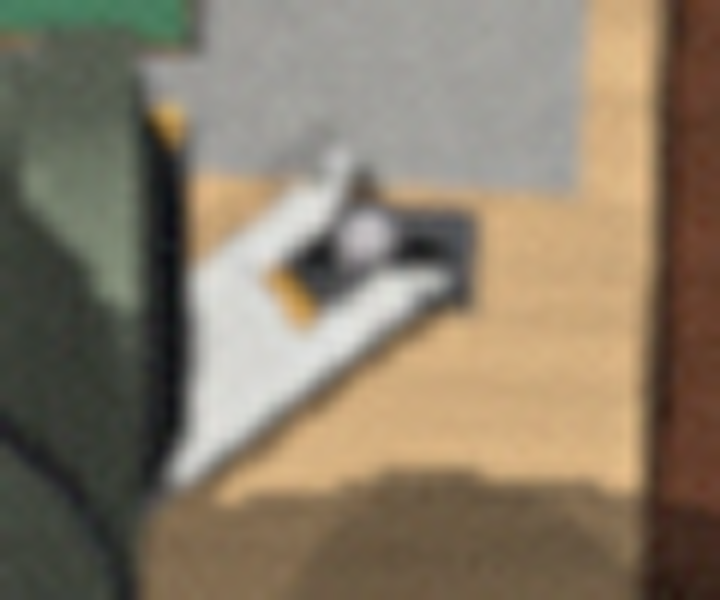

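The post is inside the fork mouth at (366,236), with the seat at (293,297). About 9–16 mm of travel remains, so I continue in smaller steps.

Call:
drive_tool(deltas=[[0.5, -0.7, 0, 0], [0.5, -0.7, 0, 0], [0.5, -0.7, 0, 0], [0.5, -0.7, 0, 0], [0.5, -0.7, 0, 0]])

```text
time_s: 7.45
position: [0.5111, 0.0662, 0.0443]
tcp_rot: [0.004, 0.427, 0.904, 0.006]
contact_force: [-2.5, 2.5, 2.3]
opening: 0.156
```

```bash
python3 st.py
```

```text
7.45 pos mm [511.1  66.2  44.3] yaw 39.47 zaxis [ 0.0117  0.0082 -0.9999] F [-2.47  2.55  2.32] M [ 0.377  0.475 -0.038] op 0.156 qv 0.016
```

Call:
drive_tool(deltas=[[0.3, -0.35, 0.05, 0], [0.3, -0.35, 0, 0], [0.3, -0.35, 0, 0], [0.3, -0.35, 0, 0], [0.3, -0.35, 0, 0]])

```text
time_s: 8.07
position: [0.5127, 0.0643, 0.0443]
tcp_rot: [0.004, 0.427, 0.904, 0.006]
contact_force: [-2.8, 1.3, 2.6]
opening: 0.154
```

Call:
drive_tool(deltas=[[0.3, -0.35, 0, 0], [0.3, -0.35, 0, 0], [0.3, -0.35, 0, 0], [0.3, -0.35, 0, 0], [0.3, -0.35, 0, 0]])

```text
time_s: 8.7
position: [0.5143, 0.0624, 0.0443]
tcp_rot: [0.003, 0.427, 0.904, 0.006]
contact_force: [-2.3, 1.9, 1.8]
opening: 0.157
```

```bash
python3 st.py
```

```text
8.7 pos mm [514.3  62.4  44.3] yaw 39.47 zaxis [ 0.0115  0.0081 -0.9999] F [-2.32  1.87  1.85] M [ 0.396  0.429 -0.081] op 0.157 qv 0.006
```

Call:
drive_tool(deltas=[[0.25, -0.3, 0, 0], [0.25, -0.3, 0, 0], [0.25, -0.3, 0, 0], [0.25, -0.3, 0, 0], [0.25, -0.3, 0, 0]])

```text
time_s: 9.32
position: [0.5156, 0.0608, 0.0443]
tcp_rot: [0.003, 0.427, 0.904, 0.006]
contact_force: [-1.8, 1.5, 2.2]
opening: 0.153
```

Call:
drive_tool(deltas=[[0.25, -0.3, 0, 0], [0.25, -0.3, 0, 0], [0.25, -0.3, 0, 0], [0.25, -0.3, 0, 0], [0.25, -0.3, 0, 0]])

```text
time_s: 9.95
position: [0.517, 0.0592, 0.0443]
tcp_rot: [0.004, 0.427, 0.904, 0.006]
contact_force: [-1.5, 2.5, 1.4]
opening: 0.153
```

```bash
python3 st.py
```

```text
9.95 pos mm [517.   59.2  44.3] yaw 39.47 zaxis [ 0.0116  0.0081 -0.9999] F [-1.52  2.52  1.42] M [ 0.42   0.418 -0.011] op 0.153 qv 0.006
```

Call:
drive_tool(deltas=[[0.25, -0.3, 0, 0], [0.25, -0.3, 0, 0], [0.25, -0.3, 0, 0], [0.25, -0.3, 0, 0]])

```text
time_s: 10.45
position: [0.5178, 0.0582, 0.0443]
tcp_rot: [0.003, 0.427, 0.904, 0.006]
contact_force: [-3.6, 5.9, 4.6]
opening: 0.155
```

Call:
drive_tool(deltas=[[0.2, -0.25, 0, 0], [0.2, -0.25, 0, 0], [0.2, -0.25, 0, 0], [0.2, -0.25, 0, 0]])

```text
time_s: 10.95
position: [0.5177, 0.0583, 0.0442]
tcp_rot: [0.002, 0.426, 0.905, 0.006]
contact_force: [-3.7, 4.6, 2.8]
opening: 0.153
```

```bash
python3 st.py
```

```text
10.95 pos mm [517.7  58.3  44.2] yaw 39.54 zaxis [ 0.0092  0.0096 -0.9999] F [-3.68  4.58  2.77] M [ 0.714  0.697 -0.097] op 0.153 qv 0.007
```

Contact at (517.7, 58.3): the force along the fork is about 6–7 N including up to 3.5 N of friction, with low moment, so the fork is seated. I'll hold the push and write a helper for the arc rows.

Call:
drive_tool(deltas=[[0.25, -0.3, 0, 0], [0.25, -0.3, 0, 0], [0.25, -0.3, 0, 0], [0.25, -0.3, 0, 0]])

```text
time_s: 11.45
position: [0.5177, 0.0583, 0.0442]
tcp_rot: [0.001, 0.426, 0.905, 0.006]
contact_force: [-3.5, 3.1, 4.2]
opening: 0.15
```

```bash
cat > arc.py <<'E'
import sys; from h import *
exec(open('st.py').read())
ph0=np.radians(a+90); st,n,p=[float(x) for x in sys.argv[1:4]]; rho=130
f=-np.array([np.cos(ph0),np.sin(ph0)]); l=np.array([-f[1],f[0]]); F=s['contact_force'][:2]
C=s['position'][:2]*1e3+rho*f
print('radial F',(F@f).round(2),'lat F',(F@l).round(2),'C',C.round(1),'slant rad',(ph0-np.radians(87.6)).round(3))
rows=[]
for i in range(int(n)):
    ph=ph0-(i+.5)*st; d=rho*st*np.array([np.sin(ph),-np.cos(ph)])-p*np.array([np.cos(ph),np.sin(ph)])
    rows.append([round(d[0],2),round(d[1],2),0,-st])
print(rows)
E
python3 arc.py 0.02 5 0.25
```

```text
11.45 pos mm [517.7  58.3  44.2] yaw 39.59 zaxis [ 0.0073  0.0108 -0.9999] F [-3.52  3.12  4.22] M [ 0.696  0.766 -0.161] op 0.15 qv 0.004
radial F -4.65 lat F -0.73 C [600.6 -41.9] slant rad 0.733
[[np.float64(2.18), np.float64(1.44), 0, -0.02], [np.float64(2.21), np.float64(1.4), 0, -0.02], [np.float64(2.23), np.float64(1.35), 0, -0.02], [np.float64(2.26), np.float64(1.31), 0, -0.02], [np.float64(2.29), np.float64(1.26), 0, -0.02]]
```

The tilt creeps under load, so the net seat force may be low. I'll lighten the downward load slightly and push a bit harder.

Call:
drive_tool(deltas=[[0.3, -0.4, 0.08, 0], [0.3, -0.4, 0.03, 0], [0.3, -0.4, 0, 0]])

```text
time_s: 11.82
position: [0.5177, 0.0582, 0.0442]
tcp_rot: [-0.0, 0.425, 0.905, 0.007]
contact_force: [-4.7, 5.5, 4.2]
opening: 0.157
```

```bash
python3 arc.py 0.02 5 0.25|head -2
```

```text
11.825 pos mm [517.7  58.2  44.2] yaw 39.64 zaxis [ 0.0053  0.0119 -0.9999] F [-4.65  5.54  4.23] M [ 0.836  0.853 -0.172] op 0.157 qv 0.006
radial F -7.24 lat F -0.05 C [600.6 -41.9] slant rad 0.734
```

Call:
drive_tool(deltas=[[0.3, -0.4, 0.1, 0], [0.3, -0.4, 0.1, 0], [0.3, -0.4, 0.1, 0]])

```text
time_s: 12.2
position: [0.5174, 0.058, 0.0442]
tcp_rot: [-0.001, 0.425, 0.905, 0.006]
contact_force: [-3.8, 4.3, 2.2]
opening: 0.154
```

```bash
python3 arc.py 0.02 5 0.4
```

```text
12.2 pos mm [517.4  58.   44.2] yaw 39.7 zaxis [ 0.0028  0.0129 -0.9999] F [-3.76  4.33  2.24] M [ 0.729  0.746 -0.11 ] op 0.154 qv 0.009
radial F -5.74 lat F -0.13 C [600.4 -42. ] slant rad 0.735
[[np.float64(2.27), np.float64(1.33), 0, -0.02], [np.float64(2.3), np.float64(1.28), 0, -0.02], [np.float64(2.32), np.float64(1.24), 0, -0.02], [np.float64(2.35), np.float64(1.19), 0, -0.02], [np.float64(2.37), np.float64(1.14), 0, -0.02]]
```

Start the swing.

Call:
drive_tool(deltas=[[2.2, 1.38, 0, -0.02], [2.22, 1.34, 0, -0.02], [2.25, 1.3, 0, -0.02], [2.28, 1.26, 0, -0.02], [2.3, 1.21, 0, -0.02]])

```text
time_s: 12.82
position: [0.5272, 0.0652, 0.0442]
tcp_rot: [-0.003, 0.47, 0.882, 0.006]
contact_force: [-5.3, 2.2, 4.8]
opening: 0.154
```

```bash
python3 arc.py 0.02 5 0.3
```

```text
12.825 pos mm [527.2  65.2  44.2] yaw 33.87 zaxis [ 8.000e-04  1.320e-02 -9.999e-01] F [-5.34  2.21  4.81] M [ 0.111  1.16  -0.085] op 0.154 qv 0.128
radial F -4.81 lat F -3.2 C [599.7 -42.7] slant rad 0.633
[[np.float64(2.34), np.float64(1.18), 0, -0.02], [np.float64(2.36), np.float64(1.13), 0, -0.02], [np.float64(2.38), np.float64(1.08), 0, -0.02], [np.float64(2.4), np.float64(1.03), 0, -0.02], [np.float64(2.42), np.float64(0.99), 0, -0.02]]
```

Tracking well: radial about 4.8 N and moment near zero. Translation lags the turn slightly, so I add about 6% to it.

Call:
drive_tool(deltas=[[2.5, 1.25, 0.03, -0.02], [2.52, 1.2, 0.03, -0.02], [2.54, 1.15, 0, -0.02], [2.56, 1.1, 0, -0.02], [2.58, 1.05, 0, -0.02]])

```text
time_s: 13.45
position: [0.5377, 0.0715, 0.0442]
tcp_rot: [-0.005, 0.515, 0.857, 0.005]
contact_force: [-5.4, 3.1, 4.7]
opening: 0.152
```

```bash
python3 arc.py 0.02 5 0.3
```

```text
13.45 pos mm [537.7  71.5  44.2] yaw 28.0 zaxis [-0.003   0.0136 -0.9999] F [-5.38  3.1   4.69] M [ 0.449  0.791 -0.042] op 0.152 qv 0.126
radial F -5.27 lat F -3.29 C [598.7 -43.3] slant rad 0.531
[[np.float64(2.45), np.float64(0.93), 0, -0.02], [np.float64(2.46), np.float64(0.88), 0, -0.02], [np.float64(2.48), np.float64(0.83), 0, -0.02], [np.float64(2.5), np.float64(0.78), 0, -0.02], [np.float64(2.51), np.float64(0.73), 0, -0.02]]
```

Call:
drive_tool(deltas=[[2.9, 1.15, 0.03, -0.02], [2.92, 1.1, 0.03, -0.02], [2.94, 1.05, 0, -0.02], [2.96, 0.99, 0, -0.02], [2.98, 0.93, 0, -0.02]])

```text
time_s: 14.08
position: [0.549, 0.077, 0.0443]
tcp_rot: [-0.008, 0.558, 0.83, 0.003]
contact_force: [-7.8, 3.4, 8.2]
opening: 0.156
```

```bash
python3 arc.py 0.02 5 0.3
```

```text
14.075 pos mm [549.   77.   44.3] yaw 22.11 zaxis [-0.0092  0.0144 -0.9999] F [-7.83  3.43  8.18] M [ 0.261  1.386 -0.022] op 0.156 qv 0.127
radial F -6.13 lat F -5.96 C [597.9 -43.4] slant rad 0.428
[[np.float64(2.53), np.float64(0.68), 0, -0.02], [np.float64(2.54), np.float64(0.62), 0, -0.02], [np.float64(2.55), np.float64(0.57), 0, -0.02], [np.float64(2.56), np.float64(0.52), 0, -0.02], [np.float64(2.57), np.float64(0.47), 0, -0.02]]
```

The measured positions fit a rigid pivot at C ≈ (594, -34) with radius about 120 mm, so the grip sits about 10 mm fork-ward of the rib's middle. I'll use that, ease the down-load, and push a little less as the catch approaches.

```bash
sed -i 's/rho=130/rho=120/; s/rho\*st\*np/(rho*st+lag)*np/; s/rho=120/rho=120; lag=float(sys.argv[4])/; s/round(d\[0\],2),round(d\[1\],2),0/float(round(d[0],2)),float(round(d[1],2)),0/' arc.py; python3 arc.py 0.02 5 0.22 0.2
```

```text
14.075 pos mm [549.   77.   44.3] yaw 22.11 zaxis [-0.0092  0.0144 -0.9999] F [-7.83  3.43  8.18] M [ 0.261  1.386 -0.022] op 0.156 qv 0.127
radial F -6.13 lat F -5.96 C [594.2 -34.2] slant rad 0.428
[[2.5, 0.75, 0, -0.02], [2.51, 0.7, 0, -0.02], [2.53, 0.65, 0, -0.02], [2.54, 0.6, 0, -0.02], [2.55, 0.55, 0, -0.02]]
```

Call:
drive_tool(deltas=[[2.5, 0.75, 0.08, -0.02], [2.51, 0.7, 0.08, -0.02], [2.53, 0.65, 0.03, -0.02], [2.54, 0.6, 0, -0.02]])

```text
time_s: 14.58
position: [0.5591, 0.0807, 0.0443]
tcp_rot: [-0.008, 0.592, 0.806, 0.004]
contact_force: [-3.1, 4.1, 2.3]
opening: 0.154
```

```bash
python3 arc.py 0.02 5 0.22 0.2
```

```text
14.575 pos mm [559.1  80.7  44.3] yaw 17.37 zaxis [-0.0089  0.0159 -0.9998] F [-3.06  4.08  2.29] M [ 0.528  0.498 -0.172] op 0.154 qv 0.126
radial F -4.81 lat F -1.7 C [594.9 -33.8] slant rad 0.345
[[2.55, 0.54, 0, -0.02], [2.56, 0.49, 0, -0.02], [2.57, 0.44, 0, -0.02], [2.58, 0.39, 0, -0.02], [2.59, 0.34, 0, -0.02]]
```

Call:
drive_tool(deltas=[[2.36, 0.48, 0, -0.02], [2.37, 0.43, 0, -0.02], [2.38, 0.39, 0, -0.02], [2.39, 0.34, 0, -0.02]])

```text
time_s: 15.08
position: [0.5658, 0.0827, 0.0445]
tcp_rot: [-0.011, 0.625, 0.781, 0.002]
contact_force: [-22.7, -0.8, 29.2]
opening: 0.153
```

```bash
python3 arc.py 0.02 5 0.22 0.1
```

```text
15.075 pos mm [565.8  82.7  44.5] yaw 12.64 zaxis [-0.0144  0.0171 -0.9997] F [-22.66  -0.78  29.16] M [-0.196  5.033  0.949] op 0.153 qv 0.121
radial F -4.2 lat F -22.29 C [592.1 -34.3] slant rad 0.263
[[2.49, 0.31, 0, -0.02], [2.5, 0.26, 0, -0.02], [2.5, 0.21, 0, -0.02], [2.5, 0.16, 0, -0.02], [2.51, 0.11, 0, -0.02]]
```

The force jumped (Fx -23, Fz +29), so I'll relax and look before going on.

Call:
drive_tool(deltas=[[0, 0, 0.1, 0]])

```text
time_s: 15.2
position: [0.5658, 0.0828, 0.0446]
tcp_rot: [-0.011, 0.625, 0.781, 0.002]
contact_force: [1.9, 2.6, -3.0]
opening: 0.153
```

```bash
python3 arc.py 0.02 1 0.22 0.1
python3 - <<'E'
from h import *
im=r.snapshot('wrist'); np.save('w6.npy',im); t=r.snapshot('top'); np.save('t6.npy',t); sd=r.snapshot('side'); np.save('s6.npy',sd)
a=cv2.resize(im[40:360,120:520],(400,320)); b=cv2.resize(t[140:240,240:370],(400,308),interpolation=cv2.INTER_CUBIC); c=cv2.resize(sd[140:250,250:410],(400,275),interpolation=cv2.INTER_CUBIC)
d=cv2.resize(im[60:200,300:480],(400,311),interpolation=cv2.INTER_CUBIC)
L=np.vstack([a,c]); R=np.vstack([b,d]); n=min(len(L),len(R),600); save(np.hstack([L[:n],np.vstack([R,np.zeros((600,400,3),np.uint8)])[:n]]),'m6')
E
```

```text
15.2 pos mm [565.8  82.8  44.6] yaw 12.67 zaxis [-0.0145  0.0169 -0.9998] F [ 1.86  2.6  -3.03] M [ 0.276 -0.654  0.632] op 0.153 qv 0.008
radial F -2.13 lat F 2.38 C [592.1 -34.3] slant rad 0.263
[[2.49, 0.31, 0, -0.02]]
```

View pics/m6.png

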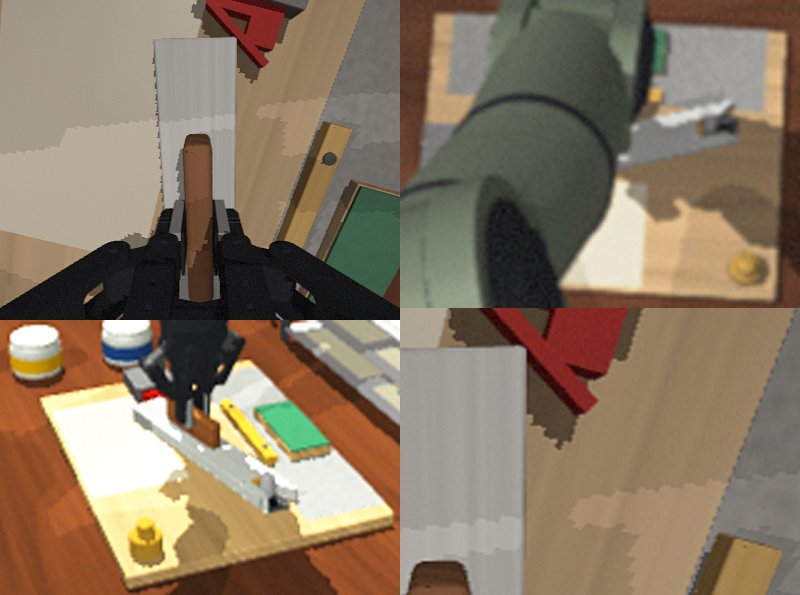

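The far corner has just met the catch ramp (lower-right panel, (527,347)). The Fz surge comes from the slight tool roll digging a bar edge into the board. I'll lift slightly and catch up tangentially.

Call:
drive_tool(deltas=[[0.9, 0.0, 0.06, 0], [0.9, 0.0, 0.04, 0], [0.9, 0.0, 0.04, 0]])

```text
time_s: 15.72
position: [0.5669, 0.0831, 0.0446]
tcp_rot: [-0.013, 0.624, 0.781, 0.001]
contact_force: [-9.5, 2.7, 9.5]
opening: 0.161
```

```bash
python3 arc.py 0.02 3 0.2 0.1
```

```text
15.725 pos mm [566.9  83.1  44.6] yaw 12.71 zaxis [-0.0183  0.0174 -0.9997] F [-9.54  2.72  9.5 ] M [0.354 1.936 0.566] op 0.161 qv 0.025
radial F -4.75 lat F -8.71 C [593.3 -34. ] slant rad 0.264
[[2.49, 0.33, 0, -0.02], [2.49, 0.28, 0, -0.02], [2.5, 0.23, 0, -0.02]]
```

Call:
drive_tool(deltas=[[0, 0, 0.25, 0], [0.9, 0.0, 0.2, 0], [0.9, 0.0, 0.2, 0]])

```text
time_s: 16.1
position: [0.5677, 0.0832, 0.0447]
tcp_rot: [-0.014, 0.624, 0.781, 0.0]
contact_force: [-6.8, 3.3, 1.5]
opening: 0.154
```

```bash
python3 arc.py 0.02 3 0.2 0.1
```

```text
16.1 pos mm [567.7  83.2  44.7] yaw 12.71 zaxis [-0.0208  0.0175 -0.9996] F [-6.85  3.28  1.46] M [0.43  1.17  0.358] op 0.154 qv 0.021
radial F -4.7 lat F -5.96 C [594.1 -33.8] slant rad 0.264
[[2.49, 0.33, 0, -0.02], [2.49, 0.28, 0, -0.02], [2.5, 0.23, 0, -0.02]]
```

Call:
drive_tool(deltas=[[2.0, 0.24, 0.15, -0.015], [2.0, 0.21, 0.15, -0.015], [2.0, 0.18, 0.15, -0.015]])

```text
time_s: 16.48
position: [0.5717, 0.0842, 0.0448]
tcp_rot: [-0.016, 0.642, 0.766, -0.001]
contact_force: [-10.3, 3.5, 10.7]
opening: 0.154
```

```bash
python3 arc.py 0.015 3 0.2 0.2
```

```text
16.475 pos mm [571.7  84.2  44.8] yaw 10.09 zaxis [-0.0251  0.019  -0.9995] F [-10.32   3.53  10.66] M [0.335 2.238 0.84 ] op 0.154 qv 0.09
radial F -5.28 lat F -9.54 C [592.7 -34. ] slant rad 0.218
[[2.01, 0.14, 0, -0.015], [2.01, 0.11, 0, -0.015], [2.01, 0.08, 0, -0.015]]
```

The leading edge digs in as the tool rolls. I'll unload the bar by carrying most of its weight, then continue.

Call:
drive_tool(deltas=[[0.2, -0.2, 0.4, 0], [0.8, -0.1, 0.3, 0], [0.8, -0.1, 0.2, 0]])

```text
time_s: 16.85
position: [0.5727, 0.0843, 0.0452]
tcp_rot: [-0.017, 0.642, 0.767, -0.001]
contact_force: [-5.6, 5.0, 1.4]
opening: 0.158
```

```bash
python3 arc.py 0.015 3 0.2 0.1
```

```text
16.85 pos mm [572.7  84.3  45.2] yaw 10.13 zaxis [-0.0273  0.0192 -0.9994] F [-5.6   4.96  1.4 ] M [0.567 1.097 0.641] op 0.158 qv 0.02
radial F -5.87 lat F -4.64 C [593.8 -33.8] slant rad 0.219
[[1.91, 0.12, 0, -0.015], [1.91, 0.09, 0, -0.015], [1.91, 0.07, 0, -0.015]]
```

Call:
drive_tool(deltas=[[2.17, 0.32, 0.25, -0.012], [2.18, 0.29, 0.25, -0.012], [2.18, 0.26, 0.25, -0.012]])

```text
time_s: 17.23
position: [0.5781, 0.0852, 0.0454]
tcp_rot: [-0.018, 0.656, 0.755, -0.002]
contact_force: [-0.4, 5.8, 0.8]
opening: 0.151
```

```bash
python3 arc.py 0.015 3 0.1 0.1
```

```text
17.225 pos mm [578.1  85.2  45.4] yaw 8.04 zaxis [-0.0295  0.0203 -0.9994] F [-0.44  5.75  0.85] M [ 0.673 -0.072  0.341] op 0.151 qv 0.079
radial F -5.76 lat F 0.37 C [594.9 -33.6] slant rad 0.182
[[1.9, 0.15, 0, -0.015], [1.9, 0.12, 0, -0.015], [1.9, 0.1, 0, -0.015]]
```

Call:
drive_tool(deltas=[[1.75, 0.22, 0.2, -0.014], [1.75, 0.2, 0.2, -0.014], [1.75, 0.18, 0.2, -0.014]])

```text
time_s: 17.6
position: [0.5843, 0.0859, 0.0461]
tcp_rot: [-0.018, 0.673, 0.74, -0.001]
contact_force: [-1.2, 3.5, -0.2]
opening: 0.152
```

```bash
python3 arc.py 0.015 3 0.1 0.1
```

```text
17.6 pos mm [584.3  85.9  46.1] yaw 5.45 zaxis [-0.0275  0.0218 -0.9994] F [-1.23  3.49 -0.23] M [0.572 0.074 0.342] op 0.152 qv 0.092
radial F -3.59 lat F -0.89 C [595.7 -33.5] slant rad 0.137
[[1.9, 0.07, 0, -0.015], [1.9, 0.04, 0, -0.015], [1.9, 0.01, 0, -0.015]]
```

Slant is about 0.137 rad. Hold here, pressed home, for stage 2.

Call:
drive_tool(deltas=[[0, -0.25, 0, 0], [0, -0.25, 0, 0], [0, -0.25, 0, 0], [0, -0.25, 0, 0], [0, -0.25, 0, 0]])

```text
time_s: 18.23
position: [0.5846, 0.086, 0.0462]
tcp_rot: [-0.018, 0.673, 0.74, -0.0]
contact_force: [-0.8, 5.5, 0.0]
opening: 0.157
```

```bash
python3 arc.py 0.015 3 0.1 0.1
python3 - <<'E'
from h import *
im=r.snapshot('wrist'); np.save('w7.npy',im); sd=r.snapshot('side')
a=cv2.resize(im[0:240,240:480],(500,500),interpolation=cv2.INTER_CUBIC);c=cv2.resize(sd[140:250,270:400],(300,254),interpolation=cv2.INTER_CUBIC)
save(np.hstack([a,np.vstack([c,np.zeros((246,300,3),np.uint8)])]),'m7')
E
```

```text
18.225 pos mm [584.6  86.   46.2] yaw 5.46 zaxis [-0.027   0.0233 -0.9994] F [-0.85  5.53  0.05] M [0.868 0.075 0.143] op 0.157 qv 0.003
radial F -5.58 lat F -0.32 C [596.  -33.5] slant rad 0.137
[[1.9, 0.07, 0, -0.015], [1.9, 0.04, 0, -0.015], [1.9, 0.01, 0, -0.015]]
```

View pics/m7.png

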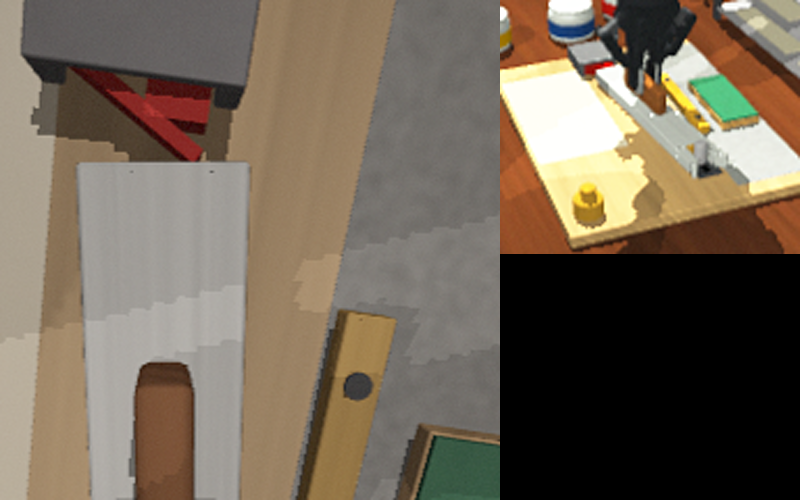

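The catch is pushed well back and bears on the bar's end at (200,158). I continue the swing to near the fence.

Call:
drive_tool(deltas=[[2.2, 0.12, 0.05, -0.018], [2.2, 0.08, 0.05, -0.018], [2.2, 0.04, 0.05, -0.018], [2.2, 0.0, 0.05, -0.018]])

```text
time_s: 18.82
position: [0.5938, 0.0866, 0.0465]
tcp_rot: [-0.018, 0.7, 0.714, 0.0]
contact_force: [-0.4, 5.2, -0.3]
opening: 0.155
```

```bash
python3 arc.py 0.015 3 0.1 0.1
```

```text
18.825 pos mm [593.8  86.6  46.5] yaw 1.13 zaxis [-0.025   0.0258 -0.9994] F [-0.38  5.22 -0.28] M [0.807 0.069 0.394] op 0.155 qv 0.115
radial F -5.23 lat F -0.27 C [596.2 -33.4] slant rad 0.062
[[1.9, -0.08, 0, -0.015], [1.9, -0.11, 0, -0.015], [1.9, -0.13, 0, -0.015]]
```

Call:
drive_tool(deltas=[[1.5, -0.05, 0, -0.012], [1.5, -0.07, 0, -0.012], [1.2, -0.08, 0, -0.01]])

```text
time_s: 19.2
position: [0.5985, 0.0867, 0.0464]
tcp_rot: [-0.018, 0.713, 0.701, 0.001]
contact_force: [-0.3, 4.8, 0.1]
opening: 0.155
```

```bash
python3 arc.py 0.015 3 0.1 0.1
```

```text
19.2 pos mm [598.5  86.7  46.4] yaw -0.97 zaxis [-0.024   0.027  -0.9993] F [-0.29  4.78  0.14] M [0.857 0.065 0.373] op 0.155 qv 0.064
radial F -4.78 lat F -0.37 C [596.5 -33.2] slant rad 0.025
[[1.9, -0.15, 0, -0.015], [1.89, -0.17, 0, -0.015], [1.89, -0.2, 0, -0.015]]
```

Call:
drive_tool(deltas=[[0.4, -0.12, 0, -0.004], [0.4, -0.12, 0, -0.004], [0.4, -0.12, 0, -0.004], [0.4, -0.12, 0, -0.004]])

```text
time_s: 19.7
position: [0.6007, 0.0867, 0.0465]
tcp_rot: [-0.018, 0.719, 0.695, 0.001]
contact_force: [-0.2, 6.0, 0.8]
opening: 0.157
```

```bash
python3 arc.py 0.015 1 0.1 0.1
```

```text
19.7 pos mm [600.7  86.7  46.5] yaw -1.99 zaxis [-0.023   0.0277 -0.9994] F [-0.22  5.98  0.78] M [0.962 0.04  0.4  ] op 0.157 qv 0.024
radial F -5.97 lat F -0.43 C [596.6 -33.2] slant rad 0.007
[[1.89, -0.18, 0, -0.015]]
```

Call:
drive_tool(deltas=[[0.3, 0, 0, -0.003], [0.3, 0, 0, -0.003], [0.3, 0, 0, -0.002], [0.3, 0, 0, -0.002]])

```text
time_s: 20.2
position: [0.6029, 0.0866, 0.0467]
tcp_rot: [-0.017, 0.723, 0.69, 0.002]
contact_force: [4.1, 4.6, -0.8]
opening: 0.154
```

```bash
python3 arc.py 0.015 1 0.1 0.1
```

```text
20.2 pos mm [602.9  86.6  46.7] yaw -2.65 zaxis [-0.0211  0.0278 -0.9994] F [ 4.1   4.55 -0.8 ] M [ 0.913 -0.768  0.122] op 0.154 qv 0.013
radial F -4.74 lat F 3.88 C [597.3 -33.3] slant rad -0.004
[[1.89, -0.2, 0, -0.015]]
```

The bar jumped about 1 mm towards the fence (Fx +4), which looks like the catch snapping out. I creep on to feel the fence.

Call:
drive_tool(deltas=[[0.2, 0, 0, -0.001], [0.2, 0, 0, -0.001], [0.2, 0, 0, 0]])

```text
time_s: 20.58
position: [0.6036, 0.0866, 0.0467]
tcp_rot: [-0.017, 0.724, 0.689, 0.002]
contact_force: [0.5, 5.5, -1.3]
opening: 0.153
```

```bash
python3 arc.py 0.015 1 0.1 0.1
```

```text
20.575 pos mm [603.6  86.6  46.7] yaw -2.81 zaxis [-0.0209  0.0281 -0.9994] F [ 0.54  5.48 -1.31] M [ 0.85  -0.167  0.053] op 0.153 qv 0.004
radial F -5.5 lat F 0.27 C [597.7 -33.2] slant rad -0.007
[[1.89, -0.21, 0, -0.015]]
```

Call:
drive_tool(deltas=[[0.2, 0.05, 0, 0], [0.2, 0.05, 0, 0], [0.2, 0.05, 0, 0]])

```text
time_s: 20.95
position: [0.6039, 0.0867, 0.0466]
tcp_rot: [-0.018, 0.724, 0.689, 0.002]
contact_force: [-0.4, 4.5, -0.7]
opening: 0.154
```

```bash
python3 arc.py 0.015 1 0.1 0.1
python3 - <<'E'
from h import *
im=r.snapshot('wrist'); np.save('w8.npy',im)
a=cv2.resize(im[0:240,240:480],(600,600),interpolation=cv2.INTER_CUBIC); save(a,'m8')
E
```

```text
20.95 pos mm [603.9  86.7  46.6] yaw -2.84 zaxis [-0.0215  0.028  -0.9994] F [-0.4   4.5  -0.73] M [ 0.764  0.054 -0.063] op 0.154 qv 0.004
radial F -4.47 lat F -0.62 C [598.  -33.2] slant rad -0.008
[[1.89, -0.21, 0, -0.015]]
```

View pics/m8.png

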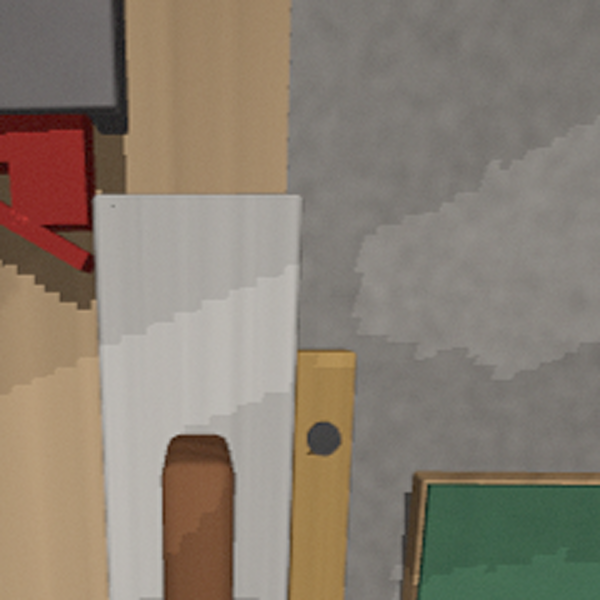

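The catch has snapped out behind the bar's near side, and the bar edge (about column 297) lies along the fence edge. A few gentle presses to confirm flush.

Call:
drive_tool(deltas=[[0.25, 0.05, 0, 0], [0.25, 0.05, 0, 0], [0.25, 0.05, 0, 0], [0.25, 0.05, 0, 0]])

```text
time_s: 21.5
position: [0.6045, 0.0867, 0.0464]
tcp_rot: [-0.018, 0.724, 0.689, 0.001]
contact_force: [-1.9, 4.4, 0.2]
opening: 0.156
```

```bash
python3 arc.py 0.015 1 0.1 0.1
```

```text
21.5 pos mm [604.5  86.7  46.4] yaw -2.86 zaxis [-0.0227  0.0279 -0.9994] F [-1.91  4.44  0.2 ] M [ 0.698  0.513 -0.116] op 0.156 qv 0.006
radial F -4.34 lat F -2.12 C [598.5 -33.2] slant rad -0.008
[[1.89, -0.21, 0, -0.015]]
```

Call:
drive_tool(deltas=[[0.25, 0.1, 0, 0], [0.25, 0.1, 0, 0], [0.25, 0.1, 0, 0], [0.25, 0.1, 0, 0]])

```text
time_s: 22.0
position: [0.6046, 0.0868, 0.0463]
tcp_rot: [-0.018, 0.724, 0.689, 0.001]
contact_force: [-4.0, 3.2, 2.1]
opening: 0.154
```

```bash
python3 arc.py 0.015 1 0.1 0.1
```

```text
22.0 pos mm [604.6  86.8  46.3] yaw -2.87 zaxis [-0.0246  0.0276 -0.9993] F [-4.03  3.17  2.1 ] M [ 0.484  0.903 -0.079] op 0.154 qv 0.005
radial F -2.97 lat F -4.19 C [598.6 -33.1] slant rad -0.008
[[1.89, -0.21, 0, -0.015]]
```

The fence is felt: motion stopped at x 604.6 with about 4 N and a near-zero moment. I relax, release and rise a little to check.

Call:
drive_tool(deltas=[[0, 0, 0, 0], [0, 0, 0, 0]])

```text
time_s: 22.25
position: [0.6045, 0.0867, 0.0463]
tcp_rot: [-0.019, 0.724, 0.689, 0.001]
contact_force: [-3.4, 4.1, 1.8]
opening: 0.152
```

Call:
drive_tool(deltas=[[0, 0, 0, 0], [0, 0, 0, 0], [0, 0, 0, 0]], grip=0.5)

```text
time_s: 22.62
position: [0.6055, 0.0853, 0.0465]
tcp_rot: [-0.017, 0.725, 0.689, 0.001]
contact_force: [0.2, -0.4, -0.1]
opening: 0.499
```

Call:
drive_tool(deltas=[[0, 0, 10, 0], [0, 0, 40, 0], [0, 0, 50, 0], [0, 0, 50, 0], [0, 0, 0, 0]])

```text
time_s: 23.25
position: [0.6053, 0.0842, 0.2038]
tcp_rot: [-0.017, 0.725, 0.688, 0.001]
contact_force: [0.4, 0.7, -0.5]
opening: 0.5
```

```bash
python3 st.py
python3 - <<'E'
from h import *
P=cp('wrist'); im=r.snapshot('wrist'); np.save('w9.npy',im)
t=r.snapshot('top')
a=cv2.resize(im[30:330,160:480],(640,600)); save(a,'m9')
E
```

```text
23.25 pos mm [605.3  84.2 203.8] yaw -2.99 zaxis [-0.0213  0.0256 -0.9994] F [ 0.4   0.66 -0.53] M [-0.046  0.014  0.047] op 0.5 qv 0.042
```

The picture limit is reached, so I'll check alignment numerically.

```bash
cat > chk.py <<'E'
from h import *
P=cp('wrist'); im=r.snapshot('wrist')
H,S,V=cv2.split(cv2.cvtColor(im,cv2.COLOR_RGB2HSV))
s=r.sense(); F={}
def edge(m,z,side,rows):
    pts=[]
    for v in rows:
        u=np.flatnonzero(m[v])
        if len(u)>3: pts.append([u[0]-.5 if side=='L' else u[-1]+.5, v])
    W=ray(pts,z,P)[:,:2]; x,y=W[:,0],W[:,1]
    for _ in range(4):
        c=np.polyfit(y,x,1); e=np.abs(np.polyval(c,y)-x); k=e<max(1e-3,np.median(e)*2.5); x,y=x[k],y[k]
    return c,y.min().round(3),y.max().round(3),e[k].std().round(5)
K=lambda m:max(((l==i) for n,l in [cv2.connectedComponents(m.astype(np.uint8))] for i in range(1,n)),key=lambda q:q.sum())
def roi(z,x0,x1,y0,y1):
    q=proj([[a,b,z] for a in(x0,x1) for b in (y0,y1)],P).astype(np.int32); M=np.zeros_like(H); cv2.fillConvexPoly(M,cv2.convexHull(q),1); return M>0
bar=K((S<38)&(V>105)&roi(.031,.555,.635,.10,.20)); fen=K((H>12)&(H<30)&(S>110)&roi(.027,.605,.66,0,.16))
rib=K((H<16)&(S>80)&roi(.063,.58,.63,.07,.16))
red=((H<8)|(H>172))&(S>150)&roi(.024,.54,.62,.14,.24)
for n,m,z in(('bar',bar,.031),('fence',fen,.027),('rib',rib,.063)):
    v=np.flatnonzero(m.any(1)); rows=range(v[0]+4,v[-1]-3)
    for sd in 'LR':
        c,a,b,e=edge(m,z,sd,rows); print(n,sd,'x@y.1 %.4f'%np.polyval(c,.1),'yaw %.4f'%-c[0],a,b,'res',e,len(rows))
u=np.argwhere(red); W=ray(u[:,::-1],.024,P); print('red n',len(u),'ymin',W[W[:,1].argmin()].round(4),'xmax',W[:,0].max().round(4))
E
python3 chk.py
```

```text
bar L x@y.1 0.5705 yaw -0.4311 0.105 0.197 res 0.0066 91
bar R x@y.1 0.6259 yaw -0.1145 0.103 0.197 res 0.00081 91
fence L x@y.1 0.6275 yaw -0.0487 0.015 0.143 res 0.00017 108
fence R x@y.1 0.6408 yaw -0.0415 0.015 0.143 res 0.00018 108
rib L x@y.1 0.5985 yaw -0.0444 0.076 0.131 res 0.00024 54
rib R x@y.1 0.6111 yaw -0.0501 0.075 0.13 res 0.00018 54
red n 671 ymin [0.5827 0.1691 0.024 ] xmax 0.5848
```

```bash
sed -i 's/.58,.63,.07,.16/.57,.64,.0,.19/' chk.py; python3 chk.py | grep -E 'rib|red'
python3 - <<'E'
from h import *
T=cp('top'); t=r.snapshot('top'); H,S,V=cv2.split(cv2.cvtColor(t,cv2.COLOR_RGB2HSV))
q=proj([.596,-.035,.031],T)[0].astype(int); print(q)
m=(H>14)&(H<30)&(S>130); m[:q[1]-12]=0;m[q[1]+12:]=0;m[:,:q[0]-14]=0;m[:,q[0]+20:]=0
n,l,st,c=cv2.connectedComponentsWithStats(m.astype(np.uint8))
for i in range(1,n): 
    if st[i,4]>3: print('brass',st[i],ray(c[i],.031,T).round(4))
for v in range(q[1]-10,q[1]+11,2): print(v,V[v,q[0]-14:q[0]+20:2])
s=r.sense(); print(s['contact_force'].round(2),s['time_s'])
E
```

```text
rib L x@y.1 0.5982 yaw -0.0529 0.049 0.131 res 0.0 78
rib R x@y.1 0.6114 yaw -0.0505 0.048 0.13 res 0.00017 78
red n 681 ymin [0.5822 0.1689 0.024 ] xmax 0.5853
[337 179]
brass [323 169   2   3   5] [[0.6278 0.0117 0.031 ]]
169 [215 168 153 157 159 164 165 161 123  94  94  97  97  95  98  95 137]
171 [216 133 138 145 145 146 147 147 113  91  93  87 129 149  97  93 142]
173 [191 162 164 147 134 119 101 100  93  86  84  89 150 126  99  96 107]
175 [211 213 215 182 161 162 169 156 113 124 125 112 124 106 102 104 100]
177 [215 212 214 214 216 213 222 182 102 103 121 121  89  97 125 123 122]
179 [211 210 211 213 211 212 218 189 129 112  74  64  53  75 124 125 123]
181 [217 213 214 214 215 215 214 187 105 102  50  25  42  77 121 123 124]
183 [214 215 218 215 216 216 203 182 147 111  75  57  53  85 123 125 126]
185 [201 207 215 217 217 220 210 220 226 170 129 104  74  89 123 123 122]
187 [157 160 164 167 166 161 156 155 141 128 125 124 119 127 125 123 120]
189 [217 217 215 212 198 190 194 190 175 123 125 124 119 128 126 130 127]
[-0.75 -0.02  0.38] 23.5
```

Call:
drive_tool(deltas=[[-5, -40, 40, 0], [-5, -40, 40, 0], [-5, -40, 20, 0], [0, 0, 0, 0], [0, 0, 0, 0]])

```text
time_s: 24.12
position: [0.5856, -0.0385, 0.2966]
tcp_rot: [-0.021, 0.725, 0.689, -0.006]
contact_force: [0.7, -0.3, -0.2]
opening: 0.501
```

```bash
python3 chk.py
python3 - <<'E'
from h import *
P=cp('wrist'); im=r.snapshot('wrist'); g=cv2.GaussianBlur(cv2.cvtColor(im,cv2.COLOR_RGB2GRAY),(0,0),1).astype(float)
print(-P[1].T@P[2])
# bar near edge & fence edges by gradient peaks across world-x scan lines
def scan(z,x0,x1,ys,sgn):
    out=[]
    xs=np.arange(x0,x1,.00025)
    for y in ys:
        q=proj(np.c_[xs,np.full_like(xs,y),np.full_like(xs,z)],P).astype(np.float32)
        p=cv2.remap(g.astype(np.float32),q[:,0].reshape(1,-1),q[:,1].reshape(1,-1),1)[0]
        d=np.gradient(p)*sgn; out.append(xs[d.argmax()])
    c=np.polyfit(ys,out,1); r_=np.abs(np.polyval(c,ys)-out); k=r_<=np.median(r_)*2+1e-4
    c=np.polyfit(np.array(ys)[k],np.array(out)[k],1); return 'yaw %.4f x@.09 %.4f n%d/%d'%(-c[0],np.polyval(c,.09),k.sum(),len(ys))
ys=np.arange(.05,.185,.004)
print('bar near edge z.031',scan(.031,.572,.592,ys,1)); 
ys=np.arange(.03,.14,.004)
print('bar/fence boundary z.031',scan(.031,.618,.634,ys,-1)); print('fence far z.027',scan(.027,.634,.648,ys,-1),scan(.027,.634,.648,ys,1))
E
```

```text
bar L x@y.1 0.5821 yaw -0.0690 0.105 0.178 res 0.00023 64
bar R x@y.1 0.6249 yaw -0.1501 0.103 0.175 res 0.0004 64
fence L x@y.1 0.6272 yaw -0.0454 0.015 0.143 res 0.0002 101
fence R x@y.1 0.6404 yaw -0.0404 0.015 0.142 res 0.00021 101
rib L x@y.1 0.5981 yaw -0.0520 0.048 0.127 res 0.0002 70
rib R x@y.1 0.6110 yaw -0.0479 0.048 0.127 res 0.00019 70
red n 237 ymin [0.5818 0.1674 0.024 ] xmax 0.584
[0.59558878 0.03387837 0.44126434]
bar near edge z.031 yaw -0.0427 x@.09 0.5827 n27/34
bar/fence boundary z.031 yaw -0.0561 x@.09 0.6252 n22/28
fence far z.027 yaw -0.0254 x@.09 0.6397 n23/28 yaw 0.0963 x@.09 0.6435 n23/28
```

```bash
python3 -c "
from bench import r
r.close_job()"
```

```text
the job is handed in; nothing more can be done
```

I set the bar and handed in the job at about 24 s. My last checks suggest it meets the end conditions, but I have no direct reading of the peak force on the post.

**What I did:** I gripped the rib, slid the fork onto the post at a slant of about 0.73 rad and felt the seat bear. The wrist showed about 5–7 N, part of it board friction. I then swung the bar round the post while keeping it pressed home. I held it at about 0.14 rad with the catch pushed back, went on past the catch, felt the fence at about 4 N, and released and lifted clear.

**Last checks:**
- **Catch:** it is out behind the bar. Its tip measured at y 0.167–0.169 m, and my board-frame estimate for the rest position is about 0.174 m.
- **Against the fence:** the rib's centre line is about 22.2 mm from the fence face (flush is 22), so it lies against the fence.
- **Fork on the post:** from the rib's position, the fork point comes out within about 7 mm of the foot's middle. I couldn't confirm this directly in the top view.
- **Robot clear:** the gripper is about 0.3 m up and reads no contact force.

**Doubts:**
- **Alignment:** the bar measured about 0.006 rad off the fence line (0.002–0.007 between views). That is inside the 0.012 limit, and the slack in the slot should allow at most about 0.011, so I did not nudge it further.
- **Force spike:** just as the bar met the catch ramp, the wrist briefly read 22 N sideways and 29 N downwards. I put this down to a slightly rolled bar edge digging into the board, and the push along the fork was about 4 N then. I could not measure the force on the post itself.
- **Not checked:** the bystanders' positions and the bar's flatness after release. I used all 12 picture views, so the final checks were numeric only.

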